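# Put the spectrophotometer's reference filters back in their case

## Robot

A 6-joint arm with a two-finger parallel gripper is mounted at the origin on the work surface. World frame = base frame: x ahead of the robot, y to its left, z up, the work surface at z = 0. Lengths are in m, angles in rad, forces in N, time in s.
With the tool pointing down it reaches from about 0.35 to 0.975 m from the base axis. Payload 4.9 kg.
Tool frame: the origin (TCP) lies at the very end of the fingers, on their centre line; the grasp point (between the pads) lies 19 mm behind it; x points along the fingers, y is the direction in which the jaws open and shut, and the axes are right-handed (so a half turn about x gives the same grasp; the last joint's range is limited). The gripper opens to 85 mm and grips with 20 to 120 N. Pads are 22 mm wide; open, the fingers measure 114 mm over their backs; the gripper's body (76 mm by 85 mm) begins 54 mm behind the grasp point. The pads swing forward as they close: fully open they stand 13 mm farther back than shut.
Start: joints at [1.227, 0.053, 1.613, -0, 1.476, -0.119], TCP at [0.139, 0.609, 0.231] pointing down, gripper open.
Joint ranges: [-3.01, 3.01], [-1.01, 2.22], [0.06, 2.58], [-1.02, 4.17], [0.09, 2.62], [-3.14, 3.14]. Speed limits (rad/s): [2.57, 2.57, 3.14, 3.14, 3.14, 3.14].

## Interface

Orientations are given as a rotation vector (axis times angle).
In Python, from station import ctrl, get_image, calibration, finish_job, search_frame, cut_out, mark_of gives the robot as it stands. The module is installed in compiled form; this text tells all that it offers.
- The arm moves only by the tool arm_command, never from a script. Its argument "plan" is a list that holds one entry, the list of rows, each a list of 7 numbers: the shift along the tool's x, y, z in m, then the turn, a rotation vector about the tool's x, y, z in degrees, then the finger opening in m, from 0 to 0.0854. A call has 1 to 20 rows; each row shifts and turns the pose as measured when the row begins, along the tool's axes as they then stand; what a row does not reach is not made up. A row lasts 1/12 s, in which the tool goes at most 41.7 mm and 7.16 degrees, less where a joint would pass 70% of its speed; a pose out of reach is approached as far as the arm can. A call with a gripper value outside its range is refused whole. The fingers move at their own pace and stop on an object; "squeeze" is the grip in N (left out, the last holds). Time passes only in rows, so rows that do not move let the fingers close. It gives the time, the measured TCP pose, the force and the opening at its end, in the units of the state.
- ctrl.get_obs(): the state, without advancing time (a new reading comes with each control period).
- get_image(name): name is "scene" or "top" or "wrist"; returns the picture (420x560x3 uint8, red, green, blue); there is no depth.
- calibration(name): a dict with "fx", "fy", "cx", "cy" (pixels), "cam_to_world" (4x4, takes a point from camera to world coordinates); the wrist camera has in their place "hand_eye" (4x4, takes a point from camera to tool coordinates, whose origin is the TCP and whose axes are the tool frame's). Camera axes: x right, y down, z forward; pixel columns grow to the right and rows downward; lengths in m; the calibration is good to about 2 mm. The wrist camera is an equidistant fisheye: a pixel r from the principal point sees the ray r / f radians off the axis. A picture is of the moment at which its call begins: read the wrist's pose just before it. calibration takes no time and is no camera call.
- finish_job(): hands the job in, once; it reports no verdict.
Trained networks look in the newest picture that a camera, given by its name, has taken for a name from the list of things; names that differ only in an ending like _2 or _b are one class to them, and where a whole thing is asked for, a point or a joint stands for the part that bears it (a point fixed in the world has none). Each returns a list of dicts, best first, with "conf" (0 to 1); they miss things now and then, are a little off and sometimes report something else, mostly with a low value. They report only what shows in the picture. A call takes as long as a camera call. They do not tell look-alikes from the thing itself.
- search_frame(camera, thing): "at" ([x, y, z] in m, in the coordinates of the camera as it stood for that picture, good to about 4 mm: the middle of the surface that is visible of it).
- cut_out(camera, thing): "mask" (420x560 bool, what is visible of it).
- mark_of(camera, thing): "at" ([x, y, z] in m, in the coordinates of the camera as it stood for that picture, good to about 4 mm: a listed point, or the origin of a listed thing).
The state is a dict: "t": time; "q": joint angles; "dq": joint speeds; "effort": joint torques, N m; "tool_pos": TCP position; "tool_rot": TCP orientation; "contact_force": force on the tool from outside, world axes, zero at the start; "wrist_torque": the same for the moment, N m; "opening": finger opening in m.
Only numpy, scipy, OpenCV 4.12 (cv2) and the standard library are available. Lean on these libraries where they do the work, as an engineer would, in place of code of your own. Each camera call takes 0.05 s, during which the arm holds its last target. There are 200 camera calls.

## Task

The calibration run is over: put the four colour-topped reference filters back in the storage case, each standing upright in the pocket of its own colour; three stand about the bench and the blue one is still in the instrument's cell carriage. Set each one down gently and do not tip any over. Leave the grey-topped blank mount in the carriage and the white-stoppered glass cell on the bench where they are.

Things in the scene. Friction and masses are not known exactly. Their poses are not given: they have to be found in the camera images.
- filter_red: Reference filter: mount 22.5 (x) by 12.5 (y) by 58 mm tall, aluminium with a glass window, top 12 mm solid red. Origin: centre of underside, z up. 45 g. Stands upright on the bench, 25 mm or more free on both sides of its thickness; clutter between the filters is under 60 mm tall.
- filter_yellow: Reference filter: mount 22.5 (x) by 12.5 (y) by 58 mm tall, aluminium with a glass window, top 12 mm solid yellow. Origin: centre of underside, z up. 45 g. Stands upright on the bench, 25 mm or more free on both sides of its thickness; clutter between the filters is under 60 mm tall.
- filter_green: Reference filter: mount 22.5 (x) by 12.5 (y) by 58 mm tall, aluminium with a glass window, top 12 mm solid green. Origin: centre of underside, z up. 45 g. Stands upright on the bench, 25 mm or more free on both sides of its thickness; clutter between the filters is under 60 mm tall.
- filter_blue: Reference filter: mount 22.5 (x) by 12.5 (y) by 58 mm tall, aluminium with a glass window, top 12 mm solid blue. Origin: centre of underside, z up. 45 g. Stands 100 mm above the bench in a well of the cell carriage in the instrument at the robot's left. Well 38 mm deep, 1 mm clearance: only its top 20 mm shows; draw it straight up. Its x runs along the row of 4 wells; pinch across its y.
- pocket_red: Solid red open pocket, one of four in a row in the dark storage case at the robot's right: 46 x 46 mm outside, 40 x 40 inside, 32 tall, floor 3 thick. Origin: centre of underside, 4 mm above the bench; x along the row, pitch 52 mm, order changes. Fixed.
- pocket_yellow: Solid yellow open pocket, one of four in a row in the dark storage case at the robot's right: 46 x 46 mm outside, 40 x 40 inside, 32 tall, floor 3 thick. Origin: centre of underside, 4 mm above the bench; x along the row, pitch 52 mm, order changes. Fixed.
- pocket_green: Solid green open pocket, one of four in a row in the dark storage case at the robot's right: 46 x 46 mm outside, 40 x 40 inside, 32 tall, floor 3 thick. Origin: centre of underside, 4 mm above the bench; x along the row, pitch 52 mm, order changes. Fixed.
- pocket_blue: Solid blue open pocket, one of four in a row in the dark storage case at the robot's right: 46 x 46 mm outside, 40 x 40 inside, 32 tall, floor 3 thick. Origin: centre of underside, 4 mm above the bench; x along the row, pitch 52 mm, order changes. Fixed.
- blank_mount: Look-alike to leave: empty mount, same size and origin, plain grey top, in another well of the carriage 68 mm from the blue filter. The compartment's rims are level with the carriage top, 138 mm above the bench. From 110 mm on the mount's +y side the instrument rises to 200 mm; its lid, folded back on the +x side, slopes up to 280 mm from 70 mm away.
- glass_cell: Look-alike to leave: clear glass cell, 22.5 x 12.5 mm and 46 mm tall plus a small round white stopper (58 mm in all), standing on the bench among the filters. Origin: centre of underside, z up.
Mind the look-alikes: they are no part of the job. There is more than one size of the pocket_yellow; the job needs the smallest.

How it is judged:
By the outcome, as a careful person would: the job done as asked, in the order asked, and still so for the second after the job is handed in, with the robot touching nothing.
It also fails if it takes over 109 s, if anything falls off the work surface, if the arm or the gripper's body presses on something with over 40 N, if the wrist force passes 120 N, or if a joint passes its speed limit or range.

## Working session

There is one attempt and no reset: what is moved stays moved. The work goes in short steps, Python scripts to look and compute and a tool call to move; the robot and the scene stay as the last step left them, time stands still between calls to the robot, and variables do not carry over. Pictures are saved under pics/ and viewed, about 12 in all and at most 16, crops included, and the job is handed in when it is done.

Besides the shell and the picture viewer there is one more tool, called after "Request:" in YAML: its name, and indented under it one key for each argument. arm_command: Moves the arm, as the interface text tells. Its arguments: {"type":"object","properties":{"plan":{"type":"array","items":{"type":"array","items":{"type":"array","items":{"type":"number"}}}},"squeeze":{"type":"number"}},"required":["plan"]}

```bash
mkdir -p pics; cat > h.py <<'E'
import numpy as np, cv2
from scipy.spatial.transform import Rotation as R
from station import ctrl,get_image,calibration,finish_job,search_frame,cut_out,mark_of
def T_tool():
    o=ctrl.get_obs(); T=np.eye(4); T[:3,:3]=R.from_rotvec(o['tool_rot']).as_matrix(); T[:3,3]=o['tool_pos']; return T
def c2w(cam):
    c=calibration(cam)
    return c['cam_to_world'] if 'cam_to_world' in c else T_tool()@np.array(c['hand_eye'])
def w(cam,p): return (np.array(c2w(cam))@np.r_[p,1])[:3]
def save(n,im,s=1): cv2.imwrite('pics/'+n,cv2.resize(im[:,:,::-1],None,fx=s,fy=s,interpolation=cv2.INTER_CUBIC))
def pix2w(cam,u,v,z):
    c=calibration(cam);M=np.array(c2w(cam))
    x=(u-c['cx'])/c['fx'];y=(v-c['cy'])/c['fy']
    if 'hand_eye' in c:
        r=np.hypot(x,y);k=np.tan(r)/r if r>1e-9 else 1;x*=k;y*=k
    d=M[:3,:3]@np.array([x,y,1.]);return M[:3,3]+d*(z-M[2,3])/d[2]
def w2pix(cam,p):
    c=calibration(cam);q=np.linalg.inv(np.array(c2w(cam)))@np.r_[p,1]
    if 'hand_eye' in c:
        r=np.hypot(q[0],q[1]);a=np.arctan2(r,q[2]);s=a/r if r>1e-9 else 1
        return c['cx']+c['fx']*q[0]*s,c['cy']+c['fy']*q[1]*s
    return c['cx']+c['fx']*q[0]/q[2],c['cy']+c['fy']*q[1]/q[2]
E
python3 - <<'E'
from h import *
np.set_printoptions(precision=4,suppress=True)
for c in('scene','top','wrist'):
    im=get_image(c); save(c+'0.png',im); cv2.imwrite(c+'0raw.png',im[:,:,::-1]); k=calibration(c);print(c,k['fx'],k['cx'],k['cy'],np.array(k.get('hand_eye',k.get('cam_to_world'))))
for n in ['filter_red','filter_yellow','filter_green','filter_blue','pocket_red','pocket_yellow','pocket_green','pocket_blue','blank_mount','glass_cell']:
    for d in mark_of('top',n)[:3]: print(n,round(d['conf'],2),w('top',d['at']),np.round(w2pix('top',w('top',d['at']))))
print(ctrl.get_obs())
E
```

```text
scene 406.4332367320685 287.0974957181781 199.75759393315263 [[ 0.312   0.6742 -0.6694  1.0754]
 [ 0.95   -0.2317  0.2094 -0.1586]
 [-0.014  -0.7013 -0.7128  0.6901]
 [ 0.      0.      0.      1.    ]]
top 451.84316490873516 277.1625398272261 211.9927999796198 [[ 0.0198 -0.9908  0.1342  0.3617]
 [-0.9997 -0.0177  0.0171 -0.0043]
 [-0.0146 -0.1345 -0.9908  0.9919]
 [ 0.      0.      0.      1.    ]]
wrist 325.19226210127806 279.53607033533063 207.6437382193604 [[ 0.0009 -0.2848  0.9586 -0.1429]
 [ 1.      0.0015 -0.0005 -0.0013]
 [-0.0013  0.9586  0.2848 -0.0728]
 [ 0.      0.      0.      1.    ]]
filter_red 0.46 [ 0.4306 -0.015  -0.0063] [289. 242.]
filter_yellow 0.59 [ 0.5399  0.0814 -0.0031] [247. 192.]
filter_green 0.49 [ 0.5533 -0.1136 -0.0028] [334. 188.]
filter_blue 0.49 [0.5649 0.3541 0.0975] [109. 169.]
filter_blue 0.44 [ 0.4502 -0.3239 -0.    ] [431. 235.]
pocket_red 0.73 [ 0.431  -0.014  -0.0047] [289. 242.]
pocket_red 0.72 [ 0.5035 -0.3247  0.0044] [431. 211.]
pocket_yellow 0.88 [ 0.4508 -0.3255  0.0028] [432. 235.]
pocket_yellow 0.88 [ 0.3105 -0.3156 -0.0049] [428. 300.]
pocket_yellow 0.72 [ 0.3388 -0.1856 -0.0031] [367. 286.]
pocket_green 0.89 [ 0.5519 -0.3188  0.0029] [427. 189.]
pocket_green 0.69 [0.4947 0.351  0.0959] [109. 203.]
pocket_blue 0.73 [ 0.6081 -0.315   0.0008] [425. 165.]
blank_mount 0.42 [0.4996 0.3546 0.0958] [107. 201.]
glass_cell 0.53 [ 0.5444  0.0775 -0.0028] [249. 190.]
glass_cell 0.41 [ 0.563  -0.0232 -0.0012] [294. 183.]
{'t': 0.65, 'q': array([ 1.227 ,  0.0527,  1.6129, -0.    ,  1.476 , -0.119 ]), 'dq': array([-0.0003, -0.0008,  0.0005,  0.0017,  0.0024, -0.001 ]), 'effort': array([  0.0001, -39.3503, -37.0297,  -0.0001,   0.0007,  -0.    ]), 'tool_pos': array([0.1393, 0.6093, 0.2313]), 'tool_rot': array([ 0.1765,  1.5636, -0.1765]), 'contact_force': array([-0.4335, -0.3913, -0.6682]), 'wrist_torque': array([-0.0125, -0.0342, -0.0723]), 'opening': 0.08540533106532708}
```

View pics/top0.png

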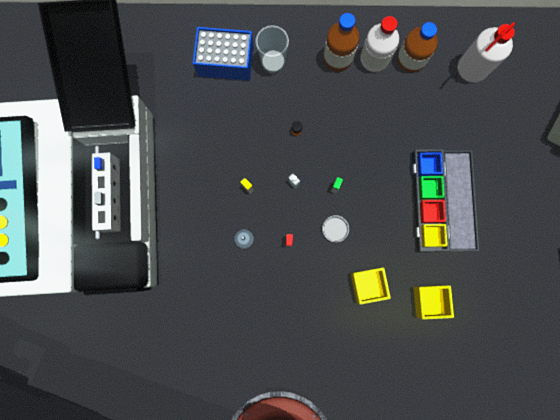

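View pics/scene0.png

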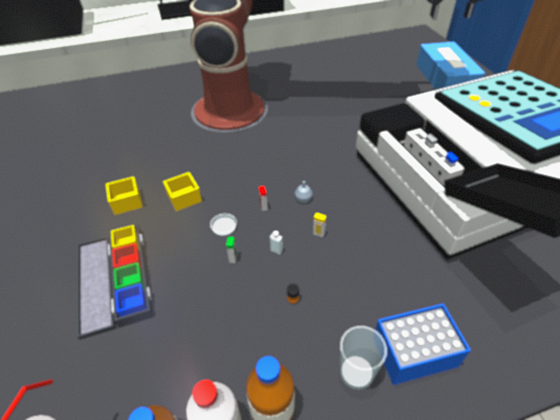

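View pics/wrist0.png

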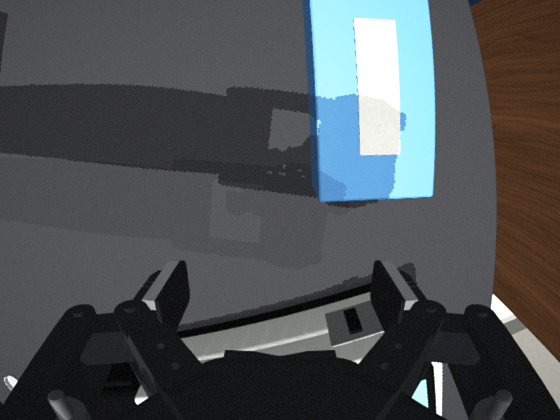

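Top view: yellow filter (246,185), green (338,183), red (289,240); white stopper of the glass cell (293,181). In the carriage are blue (98,163) and the grey blank (98,198). The case column runs blue (430,162), green (432,187), red (432,211), yellow (434,236). Two larger loose yellow trays, (371,286) and (434,302), are decoys. Yellow candidates are therefore those three, and the smallest is the one in the case. Next I'll measure by colour.

```bash
cat >> h.py <<'E'
HUE={'red':(175,5),'yellow':(24,34),'green':(50,75),'blue':(108,125)}
def blobs(cam,im,col,z,amin=15):
    h=cv2.cvtColor(im,cv2.COLOR_RGB2HSV);a,b=HUE[col];H=h[...,0]
    m=((H>=a)|(H<=b)) if a>b else ((H>=a)&(H<=b))
    m=(m&(h[...,1]>150)&(h[...,2]>60)).astype(np.uint8)
    n,l,s,c=cv2.connectedComponentsWithStats(m);out=[]
    for i in range(1,n):
        if s[i,4]<amin: continue
        v,u=np.nonzero(l==i)
        P=np.array([pix2w(cam,x,y,z)[:2] for x,y in zip(u[:4000],v[:4000])],np.float32)*1000
        r=cv2.minAreaRect(P);out.append((c[i].round(0),s[i,4],np.round(r[0],1),np.round(r[1],1),round(r[2],1)))
    return out
E
python3 - <<'E'
from h import *
np.set_printoptions(precision=4,suppress=True)
im=cv2.imread('top0raw.png')[:,:,::-1].copy()
for c in HUE:
    for z in (0.058,0.036)+((0.158,) if c=='blue' else ()):
        print(c,z); [print('  ',b) for b in blobs('top',im,c,z)]
T=T_tool();print(T)
for p in [(65,130),(133,125),(40,0),(122,0),(150,97),(140,240),(92,233),(118,230)]: print(p,pix2w('top',*p,0.138))
save('carr.png',im[120:250,60:170],5); 
E
```

```text
red 0.058
   (array([389.,  24.]), np.int32(230), array([ 909.9, -224.8]), array([33.5, 42.2]), 64.4)
   (array([503.,  33.]), np.int32(317), array([ 882.6, -472.2]), array([35.8, 88.9]), 60.2)
   (array([433., 211.]), np.int32(562), array([ 496.8, -310.4]), array([48.2, 50.8]), 2.3)
   (array([289., 239.]), np.int32(79), array([431.3, -13.8]), array([22.8, 12.4]), 1.0)
   (array([278., 399.]), np.int32(43), array([116.6,   0.9]), array([ 5.7, 51.3]), 1.4)
   (array([259., 403.]), np.int32(20), array([107.2,  41.1]), array([ 6. , 24.2]), 21.0)
   (array([302., 404.]), np.int32(28), array([106.4, -44.7]), array([35.6,  3.4]), 65.7)
   (array([242., 416.]), np.int32(22), array([83.4, 71.6]), array([ 5.4, 23.1]), 45.1)
   (array([295., 416.]), np.int32(36), array([ 84. , -30.5]), array([30.2,  6.8]), 62.8)
red 0.036Traceback (most recent call last):
  File "<stdin>", line 6, in <module>
  File "h.py", line 32, in blobs
    P=np.array([pix2w(cam,x,y,z)[:2] for x,y in zip(u[:4000],v[:4000])],np.float32)*1000
                ~~~~~^^^^^^^^^^^
  File "h.py", line 12, in pix2w
    c=calibration(cam);M=np.array(c2w(cam))
ValueError: time passes only in moves, steps and waits
```

```bash
python3 - <<'E'
s=open('h.py').read()
s=s.replace("def c2w(cam):\n    c=calibration(cam)","import functools,station\ncalibration=functools.lru_cache(None)(station.calibration)\n@functools.lru_cache(None)\ndef c2w(cam):\n    c=calibration(cam)")
open('h.py','w').write(s)
E
cat > m.py <<'E'
from h import *
np.set_printoptions(precision=4,suppress=True)
im=cv2.imread('top0raw.png')[:,:,::-1].copy()
for c in HUE:
    for z in (0.058,0.036)+((0.158,) if c=='blue' else ()):
        print(c,z); [print('  ',b) for b in blobs('top',im,c,z) if b[2][0]<700 and b[2][0]>300]
T=T_tool();print(T)
for p in [(65,130),(133,125),(40,0),(122,0),(150,97),(140,240),(92,233),(118,230)]: print(p,pix2w('top',*p,0.138))
save('carr.png',im[120:250,60:170],5)
E
python3 m.py
```

```text
red 0.058
   (array([433., 211.]), np.int32(562), array([ 496.8, -310.4]), array([48.2, 50.8]), 2.3)
   (array([289., 239.]), np.int32(79), array([431.3, -13.8]), array([22.8, 12.4]), 1.0)
red 0.036
   (array([433., 211.]), np.int32(562), array([ 500. , -317.6]), array([49.3, 52. ]), 2.3)
   (array([289., 239.]), np.int32(79), array([432.9, -14. ]), array([23.3, 12.7]), 1.0)
yellow 0.058
   (array([246., 183.]), np.int32(80), array([548.1,  79.2]), array([24.2, 13.5]), 45.9)
   (array([  3., 222.]), np.int32(73), array([457.3, 586.7]), array([25.4, 12.7]), 5.9)
   (array([434., 235.]), np.int32(554), array([ 446.2, -311.8]), array([45.5, 51. ]), 1.1)
   (array([  3., 240.]), np.int32(84), array([420.4, 581.9]), array([23.8, 14.7]), 5.9)
   (array([370., 285.]), np.int32(1106), array([ 340.8, -180.4]), array([65.1, 69.9]), 11.3)
   (array([433., 302.]), np.int32(1230), array([ 310.5, -307.2]), array([65.6, 76.2]), 4.0)
yellow 0.036
   (array([246., 183.]), np.int32(80), array([552.5,  81.1]), array([24.8, 13.8]), 45.9)
   (array([  3., 222.]), np.int32(73), array([459.6, 600.7]), arra
[... 1577 characters left out ...]
, array([45.3,  1.9]), 5.9)
   (array([430., 163.]), np.int32(564), array([ 571.5, -275.2]), array([46.2, 46.2]), 2.5)
   (array([ 97., 163.]), np.int32(81), array([562.6, 352.7]), array([20.4, 15.3]), 4.3)
   (array([  8., 184.]), np.int32(105), array([518.5, 522.1]), array([13.2, 28.6]), 5.9)
[[ 0.      0.2229  0.9748  0.1393]
 [ 0.      0.9748 -0.2229  0.6093]
 [-1.      0.      0.      0.2313]
 [ 0.      0.      0.      1.    ]]
(65, 130) [0.6329 0.4315 0.138 ]
(133, 125) [0.6451 0.2976 0.138 ]
(40, 0) [0.908  0.5063 0.138 ]
(122, 0) [0.9098 0.3369 0.138 ]
(150, 97) [0.7031 0.2673 0.138 ]
(140, 240) [0.4191 0.27   0.138 ]
(92, 233) [0.4307 0.3627 0.138 ]
(118, 230) [0.4373 0.3133 0.138 ]
```

View pics/carr.png

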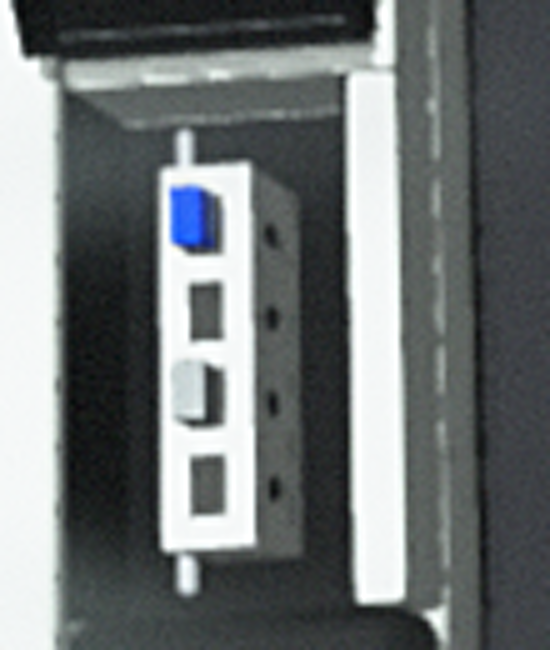

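Crop: the blue filter stands in the well nearest the hinge (crop 188,218), next an empty well, then the grey blank, then an empty well. Blue's top comes out at about (0.561, 0.352, 0.158). I'll fly there high and squared to the bench.

Request:
arm_command:
  plan:
    - [[-0.03,0,0,-6.5,0,0,0.0854],[-0.03,0,0,-6.5,0,0,0.0854],[-0.01,-0.017,0.028,0,0,0,0.0854],[0,-0.017,0.028,0,0,0,0.0854],[0,-0.017,0.028,0,0,0,0.0854],[0,-0.017,0.028,0,0,0,0.0854],[0,-0.017,0.028,0,0,0,0.0854],[0,-0.017,0.028,0,0,0,0.0854],[0,-0.017,0.028,0,0,0,0.0854],[0,-0.017,0.028,0,0,0,0.0854],[0,-0.017,0.028,0,0,0,0.0854],[0,-0.017,0.028,0,0,0,0.0854],[0,-0.017,0.028,0,0,0,0.0854],[0,-0.017,0.028,0,0,0,0.0854],[0,-0.017,0.028,0,0,0,0.0854],[0,-0.017,0.028,0,0,0,0.0854],[0,0,0,0,0,0,0.0854]]

```text
t: 2.07
tool_pos: [0.5517, 0.3674, 0.3063]
tool_rot: [-0.015, 1.566, 0.018]
contact_force: [-0.1, -0.2, -0.8]
opening: 0.0854
```

```bash
cat >> h.py <<'E'
def look(n,crop=None,s=1):
    c2w.cache_clear(); T=T_tool(); c2w('wrist'); im=get_image('wrist'); cv2.imwrite(n+'raw.png',im[:,:,::-1])
    a=im if crop is None else im[crop[0]:crop[1],crop[2]:crop[3]]
    save(n+'.png',a,s); return T,im
def rel(T,p): return (T[:3,:3].T@(np.array(p)-T[:3,3])).round(4)
def yawof(T): return round(np.degrees(np.arctan2(T[1,2],T[0,2])),2)
E
python3 - <<'E'
from h import *
T,im=look('w1');print(T[:3,3],yawof(T),ctrl.get_obs()['t'])
[print(b) for b in blobs('wrist',im,'blue',0.158)]
print(w2pix('wrist',[.561,.352,.158]), [w2pix('wrist',T[:3,3])])
p=[pix2w('top',*q,.138) for q in((101,182.4),(101.6,217.4))];print(p)
E
```

```text
[0.55170591 0.3673812  0.30629026] 1.21 2.1167
(array([442., 163.]), np.int32(569), array([516.4, 525. ]), array([16.1, 45.2]), 3.5)
(array([492., 163.]), np.int32(482), array([511. , 590.7]), array([16.4, 45.4]), 4.1)
(array([534., 163.]), np.int32(346), array([505.6, 655.9]), array([15.3, 44.3]), 4.6)
(array([558., 163.]), np.int32(26), array([502.2, 701.6]), array([15.2,  2.1]), 13.7)
(array([500., 221.]), np.int32(9036), array([548.1, 628.6]), array([ 45.3, 187.7]), 1.8)
(array([268., 204.]), np.int32(320), array([562.6, 355.4]), array([23.3, 12.1]), 1.3)
(array([180., 331.]), np.int32(52), array([716.8, 253.7]), array([ 5.9, 26. ]), 85.6)
(array([  3., 360.]), np.int32(77), array([ 860., -117.]), array([20. , 40.3]), 58.2)
(array([124., 364.]), np.int32(29), array([788.5, 163.1]), array([ 4.8, 18.6]), 2.5)
(np.float64(263.93527548358094), np.float64(202.38012558284666)) [(np.float64(282.0738186826093), np.float64(267.49465305466737))]
[array([0.52909348, 0.35256409, 0.138     ]), array([0.46093663, 0.3464534 , 0.138     ])]
```

View pics/w1.png

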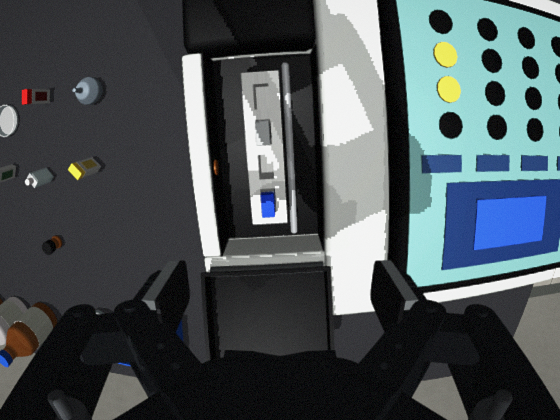

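The wrist view has the blue top at (268,204), lid hinge below it (row 250), and the blank two wells up at (263,131). I'll get the row angle from the carriage's edges.

```bash
cat > e.py <<'E'
from h import *
im=cv2.imread('w1raw.png')[:,:,::-1].copy();c2w('wrist')
g=im.min(2).astype(int)
for lo,hi in((225,256),(274,300)):
    P=[]
    for v in range(85,185,4):
        d=np.diff(g[v,lo:hi]); k=np.argmax(np.abs(d)); P.append(pix2w('wrist',lo+k+.5,v,.138)[:2])
    P=np.array(P); f=cv2.fitLine(P.astype(np.float32),cv2.DIST_HUBER,0,1e-3,1e-3).ravel(); print(lo,np.degrees(np.arctan(f[1]/f[0])),f)
save('w1c.png',im[60:240,200:330],4)
E
python3 e.py
```

```text
225 4.926223 [0.9963061  0.08587293 0.49635372 0.33336288]
274 4.7414203 [0.9965779  0.08265898 0.5046444  0.3695381 ]
```

View pics/w1c.png

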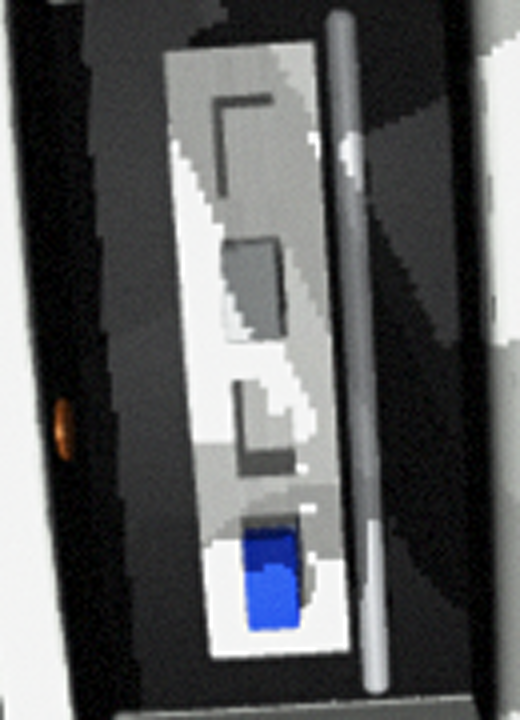

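Request:
arm_command:
  plan:
    - [[0.02,-0.006,0.006,-3.6,0,0,0.05],[0.03,-0.006,0.006,0,0,0,0.05],[0.03,0,0,0,0,0,0.05],[0.03,0,0,0,0,0,0.05],[0.01,0,0,0,0,0,0.05],[0,0,0,0,0,0,0.05]]

```text
t: 2.62
tool_pos: [0.562, 0.3619, 0.1873]
tool_rot: [-0.064, 1.561, 0.079]
contact_force: [-0.5, 0.2, -0.3]
opening: 0.05
```

```bash
python3 - <<'E'
from h import *
T,im=look('w2',(130,330,150,410),3);print(T[:3,3],yawof(T),ctrl.get_obs()['t'])
[print(b,rel(T,[b[2][0]/1e3,b[2][1]/1e3,.158])) for b in blobs('wrist',im,'blue',0.158)]
E
```

```text
[0.56196213 0.36188913 0.18731513] 5.22 2.6667
(array([535., 199.]), np.int32(1089), array([517.5, 538.6]), array([18.1, 49.8]), 4.9) [ 0.0306  0.1798 -0.0285]
(array([270., 243.]), np.int32(838), array([562.3, 355.2]), array([25.1, 11.9]), 5.3) [ 0.0293 -0.0069 -0.0005]
(array([541., 290.]), np.int32(3698), array([589.7, 595.8]), array([117.1,  72.4]), 10.8) [0.0318 0.2302 0.0486]
(array([ 75., 334.]), np.int32(35), array([661.6, 204.8]), array([ 2.2, 24.5]), 45.9) [ 0.0286 -0.1658  0.0847]
(array([123., 346.]), np.int32(33), array([660.6, 251. ]), array([ 2.7, 12.3]), 50.4) [ 0.0291 -0.1197  0.0879]
(array([144., 388.]), np.int32(196), array([706.7, 261.4]), array([13. , 52.5]), 55.3) [ 0.0296 -0.1135  0.1347]
(array([122., 410.]), np.int32(21), array([747.3, 232.6]), array([ 5.5, 10.9]), 54.8) [ 0.0296 -0.1459  0.1725]
```

View pics/w2.png

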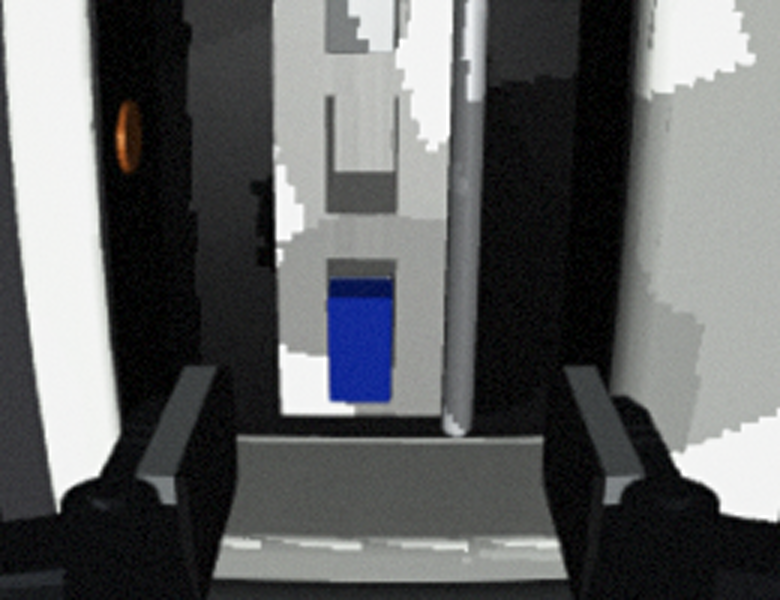

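Yaw matches (5.2°). The blue top lies about 7 mm to −y and 1 mm to +z. Now shift, descend and pinch.

Request:
arm_command:
  plan:
    - [[0.01,-0.0069,0.001,0,0,0,0.05],[0.012,0,0,0,0,0,0.04],[0.012,0,0,0,0,0,0.035],[0.009,0,0,0,0,0,0.03],[0,0,0,0,0,0,0.03]]
  squeeze: 35

```text
t: 3.08
tool_pos: [0.5668, 0.358, 0.1495]
tool_rot: [-0.062, 1.549, 0.084]
contact_force: [-0.1, -0.0, -0.7]
opening: 0.0304
```

```bash
python3 - <<'E'
from h import *
T,im=look('w3',(150,330,150,410),3);print(T[:3,3],yawof(T),ctrl.get_obs()['t'])
[print(b,rel(T,[b[2][0]/1e3,b[2][1]/1e3,.158])) for b in blobs('wrist',im,'blue',0.158)[:3]]
E
```

```text
[0.56680046 0.35804051 0.14951176] 5.33 3.1333
(array([277., 265.]), np.int32(1298), array([561.7, 355.1]), array([26.3, 12. ]), 4.3) [-0.0086 -0.0023 -0.0052]
(array([554., 356.]), np.int32(284), array([642.1, 589.1]), array([52.2, 18.9]), 39.0) [-0.0035  0.2231  0.0966]
(array([ 65., 347.]), np.int32(106), array([643.4, 220.2]), array([ 5.1, 29.4]), 41.3) [-0.0091 -0.1442  0.0636]
```

View pics/w3.png

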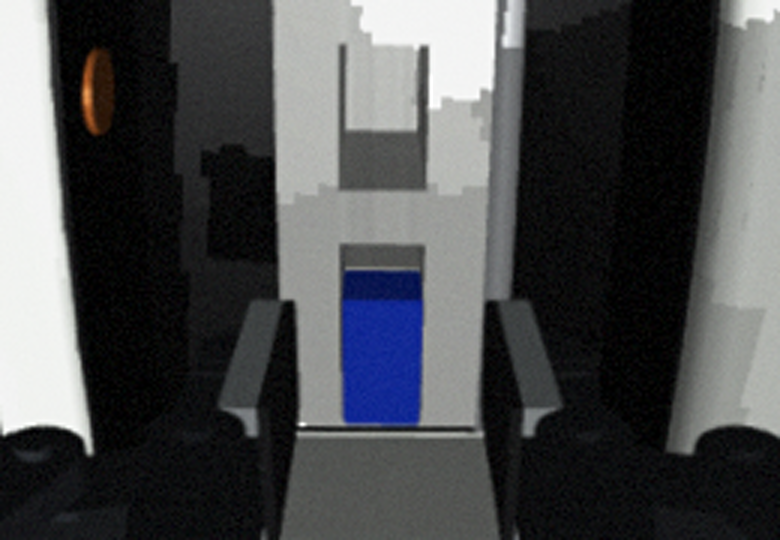

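```bash
cat >> h.py <<'E'
def fix(yaw):
    "turn (deg, tool axes) to reach tool straight down at yaw"
    T=T_tool();c,s=np.cos(np.radians(yaw)),np.sin(np.radians(yaw))
    D=np.array([[0,-s,c],[0,c,s],[-1,0,0]])
    return np.degrees(R.from_matrix(T[:3,:3].T@D).as_rotvec()).round(2)
E
python3 -c "
from h import *
print(fix(4.8),ctrl.get_obs()['q'])"
```

```text
[ 0.54  1.23 -0.79] [ 0.45029399  0.2006817   1.58943178  0.00543572  1.32652845 -1.21494827]
```

Request:
arm_command:
  plan:
    - [[0.002,-0.0027,-0.0035,0.5,1.2,-0.8,0.03],[0.0035,0,0,0,0,0,0.03],[0,0,0,0,0,0,0.03]]

```text
t: 3.38
tool_pos: [0.5644, 0.3553, 0.1457]
tool_rot: [-0.066, 1.569, 0.065]
contact_force: [-1.0, -0.3, -0.3]
opening: 0.03
```

```bash
python3 - <<'E'
from h import *
T,im=look('w4',(150,330,150,410),3);print(T[:3,3],fix(4.8),ctrl.get_obs()['t'])
[print(b,rel(T,[b[2][0]/1e3,b[2][1]/1e3,.158])) for b in blobs('wrist',im,'blue',0.158)[:3]]
E
```

```text
[0.56442    0.35529498 0.14568665] [-0.02  0.06  0.03] 3.4333
(array([282., 274.]), np.int32(1360), array([562., 355.]), array([27. , 11.9]), 4.8) [-0.0123 -0.0001 -0.0024]
(array([557., 371.]), np.int32(67), array([651.9, 591.5]), array([24.3,  8.1]), 38.5) [-0.0124  0.2281  0.1069]
```

Request:
arm_command:
  plan:
    - [[0.002,0,0,0,0,0,0.02],[0,0,0,0,0,0,0.008],[0,0,0,0,0,0,0.008],[0,0,0,0,0,0,0.008],[0,0,0,0,0,0,0.008]]
  squeeze: 40

```text
t: 3.85
tool_pos: [0.5651, 0.3557, 0.1449]
tool_rot: [-0.065, 1.567, 0.066]
contact_force: [0.4, 0.5, -0.7]
opening: 0.0112
```

Request:
arm_command:
  plan:
    - [[-0.006,0,0,0,0,0,0.008],[-0.008,0,0,0,0,0,0.008],[-0.012,0,0,0,0,0,0.008],[-0.012,0,0,0,0,0,0.008],[-0.01,0,0,0,0,0,0.008],[0,0,0,0,0,0,0.008]]

```text
t: 4.35
tool_pos: [0.5656, 0.3558, 0.1987]
tool_rot: [-0.065, 1.565, 0.066]
contact_force: [0.2, 0.1, -1.2]
opening: 0.0114
```

```bash
python3 - <<'E'
from h import *
T,im=look('w5',(130,330,150,410),3);o=ctrl.get_obs();print(T[:3,3],fix(4.8),o['t'],o['opening'],o['contact_force'])
E
```

```text
[0.56564798 0.35584563 0.19871595] [-0.02  0.26 -0.03] 4.4 0.01120183339677738 [-0.43842548  0.13079879 -0.07739681]
```

View pics/w5.png

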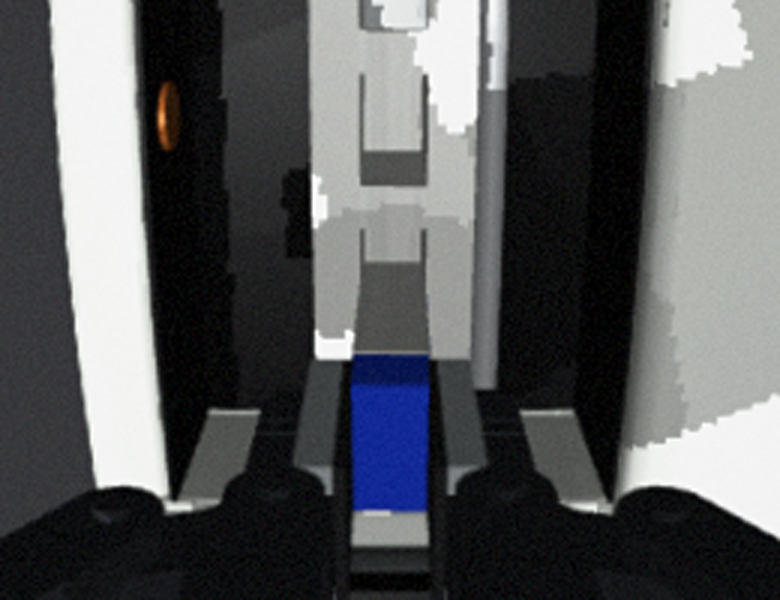

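Blue is held (opening 11 mm) and out of its well. Next: lift a little and travel to the case.

Request:
arm_command:
  plan:
    - [[-0.02,0,0,0,0,0,0.008],[-0.015,-0.015,-0.001,0,0,0,0.008],[0,-0.025,-0.001,0,0,0,0.008],[0,-0.035,-0.0015,0,0,0,0.008],[0,-0.038,-0.0015,0,0,0,0.008],[0,-0.038,-0.0015,0,0,0,0.008],[0,-0.038,-0.0015,0,0,0,0.008],[0,-0.038,-0.0015,0,0,0,0.008],[0,-0.038,-0.0015,0,0,0,0.008],[0,-0.038,-0.0015,0,0,0,0.008],[0,-0.038,-0.0015,0,0,0,0.008],[0,-0.038,-0.0015,0,0,0,0.008],[0,-0.038,-0.0015,0,0,0,0.008],[0,-0.038,-0.0015,0,0,0,0.008],[0,-0.038,-0.0015,0,0,0,0.008],[0,-0.038,-0.0015,0,0,0,0.008],[0,-0.038,-0.0015,0,0,0,0.008],[0,-0.038,-0.0015,0,0,0,0.008],[0,-0.025,-0.0015,0,0,0,0.008],[0,-0.01,0,0,0,0,0.008]]

```text
t: 6.07
tool_pos: [0.5829, -0.3242, 0.239]
tool_rot: [-0.07, 1.57, 0.065]
contact_force: [-0.1, 1.1, -0.5]
opening: 0.0111
```

Request:
arm_command:
  plan:
    - [[0,0,0,0,0,0,0.008]]

```text
t: 6.15
tool_pos: [0.5818, -0.3268, 0.2388]
tool_rot: [-0.068, 1.571, 0.063]
contact_force: [-0.2, 0.5, -0.7]
opening: 0.0113
```

```bash
python3 - <<'E'
from h import *
T,im=look('w6');o=ctrl.get_obs();print(T[:3,3],yawof(T),o['t'],o['opening'])
for c in HUE: [print(c,b) for b in blobs('wrist',im,c,0.036,200) if -400<b[2][1]<-230 and b[2][0]<700]
E
```

```text
[ 0.58183385 -0.32680796  0.23880349] 4.75 6.2 0.010982095135068166
red (array([296., 107.]), np.int32(1330), array([ 500.8, -320.7]), array([45.4, 44.5]), 1.8)
yellow (array([292.,  56.]), np.int32(355), array([ 448.4, -323.8]), array([39.8, 40.6]), 1.8)
green (array([292., 161.]), np.int32(918), array([ 551.9, -319.9]), array([47.1, 44.9]), 2.5)
blue (array([287., 199.]), np.int32(1816), array([ 602.6, -319.2]), array([52.2, 47.9]), 1.3)
blue (array([279., 274.]), np.int32(1356), array([ 695.2, -319.4]), array([71.5, 31.1]), 5.0)
```

View pics/w6.png

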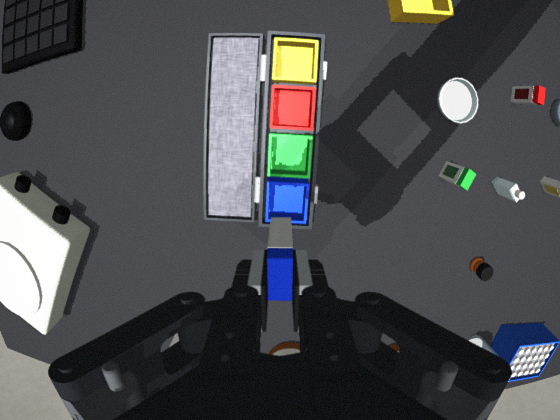

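The wrist view shows the case: yellow (295,60), red (294,106), green (291,155), blue (288,200), a 52 mm pitch with yaw about 2°. Pocket_blue is at about (0.603, -0.318), and both cameras agree within 4 mm. Now lowering.

Request:
arm_command:
  plan:
    - [[0.015,0.0035,0.011,2.7,0,0,0.008],[0.03,0.0035,0.011,0,0,0,0.008],[0.035,0,0,0,0,0,0.008],[0.035,0,0,0,0,0,0.008],[0.025,0,0,0,0,0,0.008],[0.012,0,0,0,0,0,0.008],[0,0,0,0,0,0,0.008]]

```text
t: 6.78
tool_pos: [0.6069, -0.3071, 0.0875]
tool_rot: [-0.037, 1.565, 0.032]
contact_force: [0.3, -0.2, -1.3]
opening: 0.0115
```

```bash
python3 - <<'E'
from h import *
T,im=look('w7',(100,300,180,400),3);o=ctrl.get_obs();print(T[:3,3],fix(2),o['t'],o['opening'],o['contact_force'])
for p in ((.603,-.318),): print(rel(T,[*p,.036]))
E
```

```text
[ 0.60686605 -0.30708747  0.08751829] [0.52 0.35 0.21] 6.8333 0.011332472637774229 [-0.28609832  0.83820247 -1.26826939]
[ 0.0515 -0.0106 -0.0046]
```

View pics/w7.png

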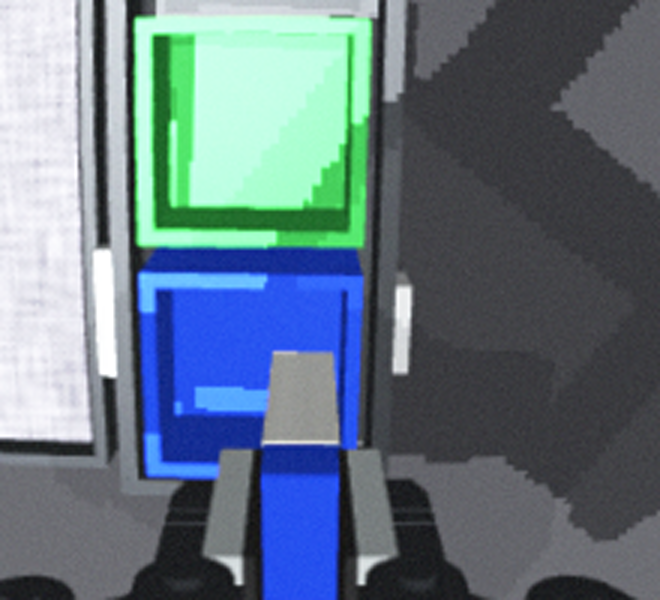

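The filter's foot sits about 10 mm too far to +y, in agreement with the numbers. Correct, then lower slowly.

Request:
arm_command:
  plan:
    - [[0,-0.0055,-0.0025,0.5,0.3,0.2,0.008],[0,-0.005,-0.002,0,0,0,0.008],[0,0,0,0,0,0,0.008],[0.01,0,0,0,0,0,0.008],[0.01,0,0,0,0,0,0.008],[0.008,0,0,0,0,0,0.008],[0.003,0,0,0,0,0,0.008],[0,0,0,0,0,0,0.008]]

```text
t: 7.5
tool_pos: [0.6085, -0.3221, 0.0668]
tool_rot: [-0.035, 1.556, 0.02]
contact_force: [-0.2, -0.5, 0.1]
opening: 0.0117
```

```bash
python3 - <<'E'
from h import *
T=T_tool();o=ctrl.get_obs();print(T[:3,3],fix(2),o['t'],o['opening'],o['contact_force'],rel(T,[.603,-.318,.036]))
E
```

```text
[ 0.60852645 -0.32212763  0.06678453] [0.   0.83 0.57] 7.5 0.01166490437086918 [-0.19705697 -0.54572761  0.06988823] [ 0.0307  0.0046 -0.0058]
```

Request:
arm_command:
  plan:
    - [[0.004,0.002,-0.004,0,0.8,0.6,0.008],[0.004,0.002,-0.003,0,0.2,0,0.008],[0.004,0,-0.001,0,0.1,0,0.008],[0.002,0,0,0,0,0,0.008],[0.001,0,0,0,0,0,0.008]]

```text
t: 7.92
tool_pos: [0.5997, -0.3181, 0.0516]
tool_rot: [-0.026, 1.578, 0.029]
contact_force: [-2.9, 1.5, 8.6]
opening: 0.0114
```

```bash
cat > st.py <<'E'
import sys
from h import *
T=T_tool();o=ctrl.get_obs();yaw=float(sys.argv[1]);p=[float(x) for x in sys.argv[2:4]]
print(T[:3,3].round(4),'fix',fix(yaw),'t',o['t'],'op',round(o['opening'],4),'F',o['contact_force'].round(1),'rel',rel(T,[*p,T[2,3]]))
E
python3 st.py 2 .603 -.318
```

```text
[ 0.5997 -0.3181  0.0516] fix [ 0.02 -0.44 -0.12] t 7.9167 op 0.0114 F [-2.9  1.5  8.6] rel [-0.     -0.      0.0033]
```

Seated (8.6 N at the expected height). Release and rise.

Request:
arm_command:
  plan:
    - [[-0.0005,0,0,0,0,0,0.014],[0,0,0,0,0,0,0.025],[0,0,0,0,0,0,0.035],[0,0,0,0,0,0,0.035],[-0.01,0,0,0,0,0,0.035],[-0.02,0,0,0,0,0,0.035],[-0.03,0,0,0,0,0,0.04],[-0.03,0,0,0,0,0,0.05],[-0.02,0,0,0,0,0,0.05],[0,0,0,0,0,0,0.05]]

```text
t: 8.75
tool_pos: [0.5992, -0.3172, 0.1662]
tool_rot: [-0.024, 1.582, 0.032]
contact_force: [0.5, 0.1, 2.1]
opening: 0.0496
```

```bash
python3 - <<'E'
from h import *
T,im=look('w8');o=ctrl.get_obs();print(T[:3,3],yawof(T),o['t'],o['opening'])
for c,p in dict(red=(431,-14),yellow=(548,79),green=(553,-114)).items():
    [print(c,b) for b in blobs('wrist',im,c,0.058,20) if np.hypot(b[2][0]-p[0],b[2][1]-p[1])<60]
E
```

```text
[ 0.59919576 -0.31718284  0.16618063] 2.03 8.8 0.04990398348803346
red (array([547.,  65.]), np.int32(152), array([442.4, -57.8]), array([10.5, 27.8]), 16.7)
green (array([493., 164.]), np.int32(158), array([ 552.6, -123.2]), array([24.1, 17.5]), 1.0)
```

View pics/w8.png

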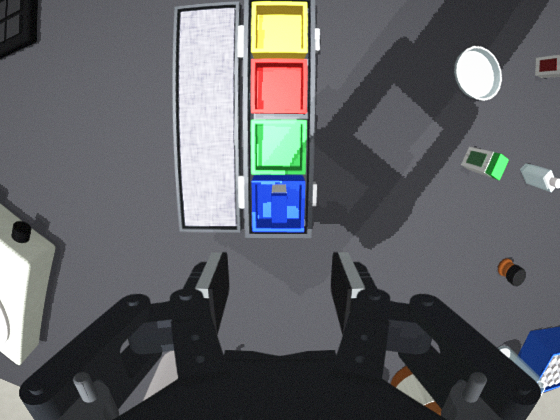

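Blue stands in its pocket (279,205). Next is green: top-camera estimate (0.553, -0.114), long axis about −22.6°.

Request:
arm_command:
  plan:
    - [[0,0.02,-0.004,0,0,0,0.05],[0,0.035,-0.007,0,0,0,0.05],[0,0.035,-0.007,0,0,0,0.05],[0,0.035,-0.007,0,0,0,0.05],[0,0.035,-0.007,0,0,0,0.05],[0,0.03,-0.006,0,0,0,0.05],[0,0.01,0,0,0,0,0.05],[0,0,0,6.2,0,0,0.05],[0,0,0,6.2,0,0,0.05],[0,0,0,6.2,0,0,0.05],[0,0,0,6,0,0,0.05],[0,0,0,0,0,0,0.05]]

```text
t: 9.8
tool_pos: [0.5422, -0.1078, 0.1456]
tool_rot: [0.332, 1.585, -0.323]
contact_force: [0.4, 0.4, -0.7]
opening: 0.0503
```

```bash
cat > near.py <<'E'
import sys
from h import *
n,c=sys.argv[1:3]; z=float(sys.argv[3]) if len(sys.argv)>3 else .058
T,im=look(n,(120,330,150,410),3);o=ctrl.get_obs();print(T[:3,3].round(4),'yaw',yawof(T),o['t'],'fix',fix(yawof(T)))
cam=c2w('wrist')[:3,3]
for b in blobs('wrist',im,c,z,60):
    p=b[2]/1e3
    if np.hypot(*(p-T[:2,3]))<.15: print(b,'rel',rel(T,[*p,z]),'cam from it',(cam[:2]-p).round(3))
E
python3 near.py w9 green
```

```text
[ 0.5422 -0.1078  0.1456] yaw -23.82 9.85 fix [ 0.2  -2.3   0.15]
(array([280., 230.]), np.int32(382), array([ 552. , -114.8]), array([11.3, 24. ]), 66.6) rel [ 0.087  -0.0022  0.0153] cam from it [-0.071  0.033]
```

View pics/w9.png

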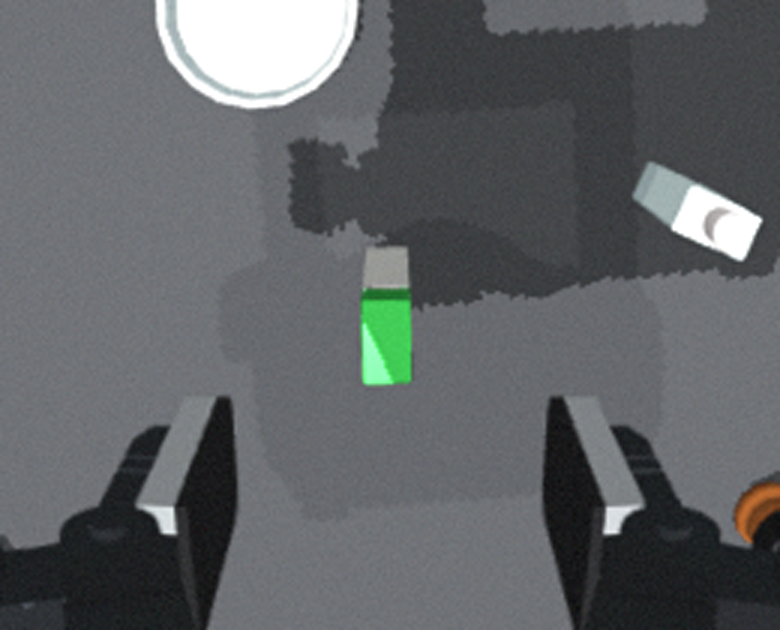

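Green top is at (386,338) in the crop, well clear all round; the glass cell stands at the right and stays untouched. Level the tool, centre it and descend part way.

Request:
arm_command:
  plan:
    - [[0,-0.0012,0.006,0.2,-2.3,0.1,0.04],[0.02,-0.0012,0.006,0,0,0,0.035],[0.025,0,0,0,0,0,0.032],[0.025,0,0,0,0,0,0.03],[0.005,0,0,0,0,0,0.03],[0,0,0,0,0,0,0.03]]

```text
t: 10.35
tool_pos: [0.5527, -0.1172, 0.0656]
tool_rot: [0.313, 1.547, -0.316]
contact_force: [0.1, 0.8, 0.4]
opening: 0.0298
```

```bash
python3 near.py w10 green; python3 st.py -23.5 .5525 -.115
```

```text
[ 0.5527 -0.1172  0.0656] yaw -22.96 10.4 fix [-0.02  0.07  0.1 ]
(array([286., 254.]), np.int32(1071), array([ 551. , -114.6]), array([12. , 25.4]), 66.8) rel [ 0.0076  0.0018 -0.0026] cam from it [-0.066  0.025]
[ 0.5524 -0.1171  0.0657] fix [0.52 0.07 0.1 ] t 10.4 op 0.0301 F [-0.6  0.1 -0.1] rel [-0.      0.002  -0.0008]
```

Aligned to 2 mm. Descend, pinch, lift.

Request:
arm_command:
  plan:
    - [[0.008,0.0015,-0.0005,0.3,0,0,0.03],[0.008,0,0,0,0,0,0.03],[0.006,0,0,0,0,0,0.025],[0.002,0,0,0,0,0,0.02],[0,0,0,0,0,0,0.008],[0,0,0,0,0,0,0.008],[0,0,0,0,0,0,0.008],[0,0,0,0,0,0,0.008]]
  squeeze: 40

```text
t: 11.07
tool_pos: [0.5563, -0.1168, 0.045]
tool_rot: [0.314, 1.538, -0.319]
contact_force: [-0.0, 0.0, -0.7]
opening: 0.0114
```

```bash
python3 st.py -23.5 .5525 -.115
```

```text
[ 0.5563 -0.1168  0.045 ] fix [0.35 0.56 0.07] t 11.0667 op 0.0114 F [-0.   0.  -0.7] rel [-0.      0.0001 -0.0042]
```

Request:
arm_command:
  plan:
    - [[-0.01,0,0,0,0,0,0.008],[-0.02,0,0,0,0,0,0.008],[-0.03,0,0,0,0,0,0.008],[-0.03,0,0,0,0,0,0.008],[-0.015,-0.015,0.006,0,0,0,0.008],[0,-0.03,0.013,0,0,0,0.008],[0,-0.03,0.013,0,0,0,0.008],[0,-0.03,0.013,0,0,0,0.008],[0,-0.03,0.013,0,0,0,0.008],[0,-0.025,0.011,0,0,0,0.008],[0,-0.015,0.006,0,0,0,0.008],[0,-0.008,0.003,0,0,0,0.008],[0,0,0,-6.4,0,0,0.008],[0,0,0,-6.4,0,0,0.008],[0,0,0,-6.4,0,0,0.008],[0,0,0,-6.3,0,0,0.008],[0,0,0,0,0,0,0.008]]

```text
t: 12.48
tool_pos: [0.5576, -0.3217, 0.1716]
tool_rot: [-0.061, 1.551, 0.045]
contact_force: [0.1, -0.4, -1.1]
opening: 0.0112
```

```bash
python3 st.py 2 .556 -.3185
```

```text
[ 0.5576 -0.3217  0.1716] fix [1.85 1.1  0.6 ] t 12.4833 op 0.0112 F [ 0.1 -0.4 -1.1] rel [-0.0001  0.0033 -0.0014]
```

Request:
arm_command:
  plan:
    - [[0.01,0.002,-0.001,1.8,1.1,0.6,0.008],[0.025,0.001,-0.001,0,0,0,0.008],[0.03,0,0,0,0,0,0.008],[0.015,0,0,0,0,0,0.008],[0,0,0,0,0,0,0.008],[0,0,0,0,0,0,0.008]]

```text
t: 12.98
tool_pos: [0.5582, -0.315, 0.0932]
tool_rot: [-0.018, 1.567, 0.017]
contact_force: [0.3, 0.8, -0.8]
opening: 0.0113
```

```bash
python3 near.py w11 green .036;python3 st.py 2 .556 -.3185
```

```text
[ 0.5582 -0.315   0.0932] yaw 1.28 13.0333 fix [0.02 0.22 0.05]
(array([275., 225.]), np.int32(5098), array([ 550.5, -320.9]), array([52.6, 46.5]), 1.8) rel [ 0.0571 -0.0057 -0.008 ] cam from it [-0.066  0.003]
[ 0.5582 -0.3149  0.0932] fix [-0.7   0.22  0.05] t 13.0333 op 0.011 F [-0.5 -0.2 -0.4] rel [-0.     -0.0035 -0.0022]
```

View pics/w11.png

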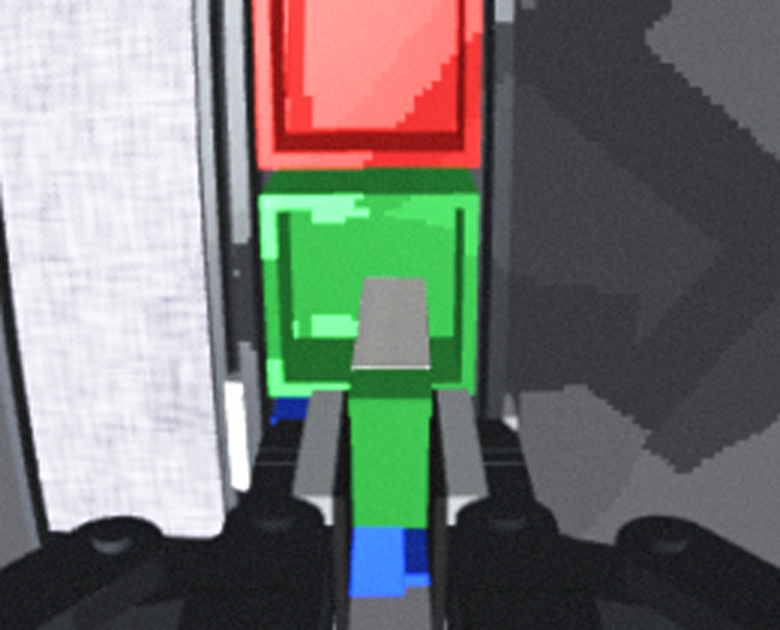

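The filter's foot (395,280) is inside the pocket's opening, about 5 mm too far to +y. Correct and lower.

Request:
arm_command:
  plan:
    - [[0.005,-0.003,-0.002,-0.5,0.3,0,0.008],[0.01,-0.002,-0.001,0,0.1,0,0.008],[0.01,0,0,0,0.1,0,0.008],[0.01,0,-0.001,0,0.1,0,0.008],[0.005,0,-0.001,0,0.1,0,0.008],[0,0,0,0,0,0,0.008]]

```text
t: 13.53
tool_pos: [0.5557, -0.3224, 0.0553]
tool_rot: [-0.029, 1.573, 0.019]
contact_force: [-0.1, -0.6, -0.8]
opening: 0.0112
```

```bash
python3 st.py 2 .556 -.320
```

```text
[ 0.5557 -0.3224  0.0553] fix [-0.27 -0.15  0.36] t 13.5333 op 0.0112 F [-0.1 -0.6 -0.8] rel [-0.      0.0024  0.0004]
```

Request:
arm_command:
  plan:
    - [[0.002,0.001,0,0,0,0.3,0.008],[0.0015,0,0,0,0,0,0.008],[0.001,0,0,0,0,0,0.008],[0,0,0,0,0,0,0.008]]

```text
t: 13.87
tool_pos: [0.5559, -0.3216, 0.0517]
tool_rot: [-0.024, 1.573, 0.023]
contact_force: [0.3, 0.3, 0.3]
opening: 0.0113
```

```bash
python3 st.py 2 .556 -.320
```

```text
[ 0.5559 -0.3216  0.0517] fix [-0.3  -0.15  0.01] t 13.8667 op 0.0113 F [0.3 0.3 0.3] rel [-0.      0.0016  0.0001]
```

Request:
arm_command:
  plan:
    - [[0.001,0,0,0,0,0,0.008],[0.0007,0,0,0,0,0,0.008]]

```text
t: 14.03
tool_pos: [0.5566, -0.322, 0.0512]
tool_rot: [-0.024, 1.572, 0.022]
contact_force: [-1.6, 1.7, 3.4]
opening: 0.0112
```

Touching (3.4 N). Release, rise and go to red (0.431, -0.014, yaw 1°).

Request:
arm_command:
  plan:
    - [[0,0,0,0,0,0,0.014],[0,0,0,0,0,0,0.025],[0,0,0,0,0,0,0.035],[0,0,0,0,0,0,0.035],[-0.01,0,0,0,0,0,0.035],[-0.02,0,0,0,0,0,0.035],[-0.03,0,0,0,0,0,0.04],[-0.03,0,0,0,0,0,0.045],[-0.015,0,0,0,0,0,0.045]]

```text
t: 14.78
tool_pos: [0.5534, -0.3194, 0.1547]
tool_rot: [-0.018, 1.582, 0.028]
contact_force: [-0.0, -0.6, 0.9]
opening: 0.0449
```

Request:
arm_command:
  plan:
    - [[0,0.015,-0.006,0,0,0,0.045],[0,0.03,-0.011,0,0,0,0.045],[0,0.035,-0.013,0,0,0,0.045],[0,0.035,-0.013,0,0,0,0.045],[0,0.035,-0.013,0,0,0,0.045],[0,0.035,-0.013,0,0,0,0.045],[0,0.035,-0.013,0,0,0,0.045],[0,0.035,-0.013,0,0,0,0.045],[0,0.03,-0.011,0,0,0,0.045],[0,0.018,-0.006,0.5,0,0,0.045],[0,0.006,0,0,0,0,0.045],[0,0,0,0,0,0,0.045]]

```text
t: 15.78
tool_pos: [0.4327, -0.0066, 0.1717]
tool_rot: [-0.019, 1.555, 0.007]
contact_force: [0.1, 0.8, -0.3]
opening: 0.0447
```

```bash
python3 near.py w12 red; python3 st.py 1 .431 -.014
```

```text
[ 0.4327 -0.0066  0.1717] yaw 0.97 15.8333 fix [-0.05  0.89  0.45]
(array([273., 198.]), np.int32(379), array([430.1, -14.6]), array([23. , 12.3]), 0.3) rel [ 0.1137 -0.0071 -0.0045] cam from it [-0.073  0.007]
[ 0.433  -0.0072  0.1718] fix [-0.08  0.89  0.45] t 15.8333 op 0.0449 F [ 1.  -0.1 -0.1] rel [ 0.     -0.0067 -0.0021]
```

View pics/w12.png

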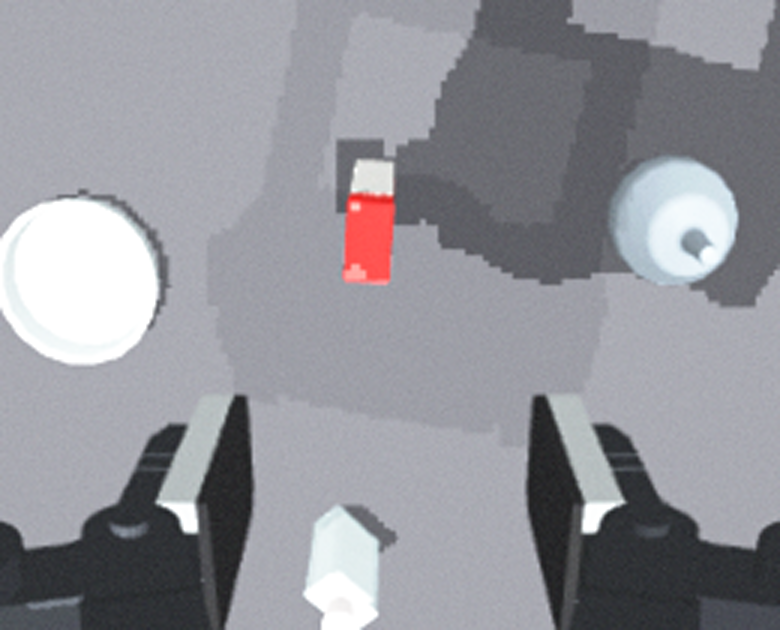

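Red top at (370,240) in the crop, clear on both sides; the flask at right (30+ mm away) and the glass cell below are the look-alike/clutter. Centre and descend; I keep the last picture for the end.

Request:
arm_command:
  plan:
    - [[0.01,-0.0035,-0.0012,0,0.9,0.4,0.04],[0.025,-0.0035,-0.0013,0,0,0,0.035],[0.03,0,0,0,0,0,0.032],[0.028,0,0,0,0,0,0.03],[0.008,0,0,0,0,0,0.03],[0,0,0,0,0,0,0.03]]

```text
t: 16.33
tool_pos: [0.4353, -0.0228, 0.0688]
tool_rot: [-0.009, 1.568, 0.004]
contact_force: [-0.2, 1.0, 1.1]
opening: 0.0301
```

```bash
python3 near.py w13 red; python3 st.py 0 .431 -.0145
```

```text
[ 0.4353 -0.0228  0.0688] yaw 0.5 16.3833 fix [0.   0.16 0.2 ]
(array([298., 247.]), np.int32(1094), array([429.6, -14.7]), array([12.8, 25.4]), 87.9) rel [ 0.0107  0.0082 -0.0057] cam from it [-0.068 -0.009]
[ 0.4354 -0.0228  0.0693] fix [0.5  0.16 0.2 ] t 16.3833 op 0.0302 F [-0.4 -0.1 -0.4] rel [-0.      0.0083 -0.0043]
```

Request:
arm_command:
  plan:
    - [[0,0.004,-0.002,2.3,0.2,0.2,0.03],[0,0.003,-0.002,0,0,0,0.03],[0,0,0,0,0,0,0.03],[0,0,0,0,0,0,0.03]]

```text
t: 16.72
tool_pos: [0.4347, -0.0181, 0.0735]
tool_rot: [0.026, 1.567, -0.028]
contact_force: [0.1, 0.3, 0.2]
opening: 0.0301
```

```bash
python3 near.py w14 red; python3 st.py -2 .431 -.0145
```

```text
[ 0.4347 -0.0181  0.0735] yaw -1.95 16.7667 fix [-0.    0.27  0.07]
(array([288., 244.]), np.int32(1021), array([429.6, -14.5]), array([12.2, 24.9]), 88.0) rel [ 0.0155  0.0034 -0.0053] cam from it [-0.068 -0.002]
[ 0.4349 -0.0181  0.0738] fix [0.05 0.27 0.07] t 16.7667 op 0.0302 F [-0.2  0.8  0.5] rel [-0.      0.0035 -0.004 ]
```

Request:
arm_command:
  plan:
    - [[0.004,0.003,-0.004,0,0.3,0,0.03],[0.008,0.001,-0.002,0,0,0,0.03],[0.008,0,0,0,0,0,0.03],[0.002,0,0,0,0,0,0.03]]

```text
t: 17.1
tool_pos: [0.4306, -0.0139, 0.0527]
tool_rot: [0.024, 1.566, -0.028]
contact_force: [-0.8, 0.4, 0.2]
opening: 0.0296
```

```bash
python3 near.py w15 red; python3 st.py -2 .431 -.0145
```

```text
[ 0.4306 -0.0139  0.0527] yaw -1.87 17.15 fix [0.   0.23 0.13]
(array([281., 269.]), np.int32(1243), array([429.2, -14.5]), array([12.2, 26.1]), 87.4) rel [-0.0053 -0.0006 -0.0013] cam from it [-0.072  0.002]
[ 0.4304 -0.0139  0.0525] fix [0.13 0.23 0.13] t 17.15 op 0.03 F [-0.7 -0.  -0.8] rel [ 0.     -0.0006  0.0007]
```

Centred on red. Lower 8 mm and pinch.

Request:
arm_command:
  plan:
    - [[0.005,0,0,0,0.1,0,0.025],[0.003,0,0,0,0.1,0,0.02],[0,0,0,0,0,0,0.008],[0,0,0,0,0,0,0.008],[0,0,0,0,0,0,0.008],[0,0,0,0,0,0,0.008]]
  squeeze: 40

```text
t: 17.65
tool_pos: [0.4302, -0.0138, 0.0431]
tool_rot: [0.024, 1.572, -0.027]
contact_force: [0.4, 0.7, -0.9]
opening: 0.0112
```

```bash
python3 st.py -2 .431 -.0145
```

```text
[ 0.4302 -0.0138  0.0431] fix [ 0.14 -0.07  0.1 ] t 17.65 op 0.0112 F [ 0.4  0.7 -0.9] rel [ 0.     -0.0007  0.0008]
```

Request:
arm_command:
  plan:
    - [[-0.01,0,0,0,0,0,0.008],[-0.02,0,0,0,0,0,0.008],[-0.03,0,0,0,0,0,0.008],[-0.03,0,0,0,0,0,0.008],[-0.015,-0.015,0.004,0,0,0,0.008],[0,-0.03,0.008,0,0,0,0.008],[0,-0.035,0.009,0,0,0,0.008],[0,-0.035,0.009,0,0,0,0.008],[0,-0.035,0.009,0,0,0,0.008],[0,-0.035,0.009,0,0,0,0.008],[0,-0.035,0.009,0,0,0,0.008],[0,-0.035,0.009,-2,0,0,0.008],[0,-0.025,0.006,-2,0,0,0.008],[0,-0.015,0.004,0,0,0,0.008],[0,-0.005,0.002,0,0,0,0.008],[0,0,0,0,0,0,0.008],[0,0,0,0,0,0,0.008]]

```text
t: 19.07
tool_pos: [0.5048, -0.331, 0.1683]
tool_rot: [-0.042, 1.561, 0.027]
contact_force: [0.3, -0.2, -0.9]
opening: 0.0114
```

```bash
python3 st.py 2 .5005 -.3195
```

```text
[ 0.5048 -0.331   0.1683] fix [0.52 0.55 0.57] t 19.0667 op 0.0114 F [ 0.3 -0.2 -0.9] rel [-0.0002  0.0117 -0.0038]
```

Request:
arm_command:
  plan:
    - [[0.01,0.004,-0.0015,0.5,0.5,0.5,0.008],[0.025,0.003,-0.0015,0,0,0,0.008],[0.025,0,0,0,0,0,0.008],[0.012,0,0,0,0,0,0.008],[0,0,0,0,0,0,0.008],[0,0,0,0,0,0,0.008]]

```text
t: 19.57
tool_pos: [0.5012, -0.3163, 0.094]
tool_rot: [-0.03, 1.571, 0.032]
contact_force: [-0.6, -0.3, 0.6]
opening: 0.0115
```

```bash
python3 near.py w16 red .036;python3 st.py 2 .5005 -.3195
```

```text
[ 0.5012 -0.3163  0.094 ] yaw 2.26 19.6167 fix [-0.   -0.   -0.09]
(array([271., 215.]), np.int32(3958), array([ 498.3, -322.5]), array([51.9, 46.9]), 1.9) rel [ 0.058  -0.0061 -0.0032] cam from it [-0.07   0.002]
(array([280., 279.]), np.int32(1372), array([ 541.3, -315.9]), array([41.5, 19. ]), 2.1) rel [ 0.058  -0.0012  0.0401] cam from it [-0.113 -0.005]
[ 0.5012 -0.3163  0.094 ] fix [ 0.26 -0.   -0.09] t 19.6167 op 0.0113 F [-0.   1.1 -0.7] rel [-0.     -0.0032 -0.0008]
```

Request:
arm_command:
  plan:
    - [[0.005,-0.002,0,0.2,0,0,0.008],[0.01,-0.001,0,0,0,0,0.008],[0.01,0,0,0,0,0,0.008],[0.01,0,0,0,0,0,0.008],[0.005,0,0,0,0,0,0.008],[0.001,0,0,0,0,0,0.008]]

```text
t: 20.12
tool_pos: [0.5041, -0.3214, 0.0541]
tool_rot: [-0.031, 1.564, 0.025]
contact_force: [0.3, -0.1, -0.8]
opening: 0.0111
```

```bash
python3 st.py 2 .5005 -.3205
```

```text
[ 0.5041 -0.3214  0.0541] fix [0.05 0.35 0.22] t 20.1167 op 0.0111 F [ 0.3 -0.1 -0.8] rel [-0.      0.001  -0.0035]
```

Request:
arm_command:
  plan:
    - [[0.002,0,-0.002,0,0.3,0.2,0.008],[0.0015,0,0,0,0,0,0.008],[0.001,0,0,0,0,0,0.008],[0.0005,0,0,0,0,0,0.008]]

```text
t: 20.45
tool_pos: [0.5019, -0.3219, 0.0502]
tool_rot: [-0.027, 1.572, 0.029]
contact_force: [-0.4, -0.7, 0.1]
opening: 0.0115
```

```bash
python3 st.py 2 .5005 -.3205
```

```text
[ 0.5019 -0.3219  0.0502] fix [ 0.03 -0.05 -0.05] t 20.45 op 0.0115 F [-0.4 -0.7  0.1] rel [ 0.      0.0014 -0.0014]
```

Request:
arm_command:
  plan:
    - [[0.001,0,0,0,0,0,0.008],[0.0008,0,0,0,0,0,0.008]]

```text
t: 20.62
tool_pos: [0.5024, -0.3222, 0.0501]
tool_rot: [-0.027, 1.571, 0.028]
contact_force: [-3.2, 1.9, 5.0]
opening: 0.0117
```

Touching (5 N). Release, rise and go to yellow (0.548, 0.079, yaw about 46°).

Request:
arm_command:
  plan:
    - [[0,0,0,0,0,0,0.014],[0,0,0,0,0,0,0.025],[0,0,0,0,0,0,0.035],[0,0,0,0,0,0,0.035],[-0.01,0,0,0,0,0,0.035],[-0.02,0,0,0,0,0,0.035],[-0.03,0,0,0,0,0,0.04],[-0.03,0,0,0,0,0,0.045],[-0.015,0,0,0,0,0,0.045]]

```text
t: 21.37
tool_pos: [0.4992, -0.3198, 0.1534]
tool_rot: [-0.021, 1.58, 0.034]
contact_force: [0.4, -1.1, -0.1]
opening: 0.0452
```

Request:
arm_command:
  plan:
    - [[0,0.015,0.002,0,0,0,0.045],[0,0.03,0.005,0,0,0,0.045],[0,0.036,0.0055,0,0,0,0.045],[0,0.036,0.0055,0,0,0,0.045],[0,0.036,0.0055,0,0,0,0.045],[0,0.036,0.0055,0,0,0,0.045],[0,0.036,0.0055,0,0,0,0.045],[0,0.036,0.0055,0,0,0,0.045],[0,0.036,0.0055,0,0,0,0.045],[0,0.036,0.0055,0,0,0,0.045],[0,0.03,0.005,0,0,0,0.045],[0,0.02,0.002,-6.3,0,0,0.045],[0,0.003,0,-6.3,0,0,0.045],[0,0,0,-6.3,0,0,0.045],[0,0,0,-6.3,0,0,0.045],[0,0,0,-6.3,0,0,0.045],[0,0,0,-6.3,0,0,0.045],[0,0,0,-6.3,0,0,0.045],[0,0,0,0,0,0,0.045],[0,0,0,0,0,0,0.045]]

```text
t: 23.03
tool_pos: [0.5335, 0.1012, 0.15]
tool_rot: [-0.652, 1.478, 0.672]
contact_force: [0.3, 0.6, -0.3]
opening: 0.045
```

```bash
python3 near.py w17 yellow; python3 st.py 46 .548 .079
```

```text
[0.5335 0.1012 0.15  ] yaw 48.47 23.0833 fix [ 0.01 -0.25 -0.9 ]
[0.5334 0.1011 0.1499] fix [ 2.48 -0.27 -0.9 ] t 23.0833 op 0.0449 F [ 0.4 -0.6  0.6] rel [-0.0004 -0.0256 -0.0069]
```

```bash
python3 - <<'E'
from h import *
im=cv2.imread('w17raw.png')[:,:,::-1].copy();c2w('wrist')
u,v=w2pix('wrist',[.548,.079,.058]);print(u,v)
h=cv2.cvtColor(im,cv2.COLOR_RGB2HSV);a,b=int(v),int(u)
m=(h[...,1]>120)&(h[...,2]>60);n,l,s,c=cv2.connectedComponentsWithStats(m.astype(np.uint8))
for i in range(1,n):
    if s[i,4]>60 and abs(c[i]-[u,v]).max()<90: print(c[i],s[i],[np.percentile(h[...,k][l==i],[5,50,95]) for k in range(3)])
E
```

```text
244.14275851085964 204.82316110933039
```

```bash
python3 - <<'E'
from h import *
im=cv2.imread('w17raw.png')[:,:,::-1].copy();c2w('wrist')
h=cv2.cvtColor(im,cv2.COLOR_RGB2HSV)
m=(h[...,1]>60)&(h[...,2]>60);n,l,s,c=cv2.connectedComponentsWithStats(m.astype(np.uint8))
for i in range(1,n):
    if s[i,4]>40: print(c[i],s[i],[np.percentile(h[...,k][l==i],[5,50,95]) for k in range(3)])
E
```

```text
[246.69603524 199.93832599] [234 183  22  37 227] [array([23., 26., 30.]), array([ 71., 112., 167.]), array([160., 243., 255.])]
[ 89.39837398 199.47154472] [ 79 190  19  23 246] [array([10., 13., 14.]), array([102.  , 178.  , 184.75]), array([105. , 175.5, 239. ])]
[148.37763371 388.4554295 ] [128 371  42  36 617] [array([110., 111., 112.]), array([112.4, 193. , 199. ]), array([ 85.6, 172. , 177. ])]
```

View pics/w17.png

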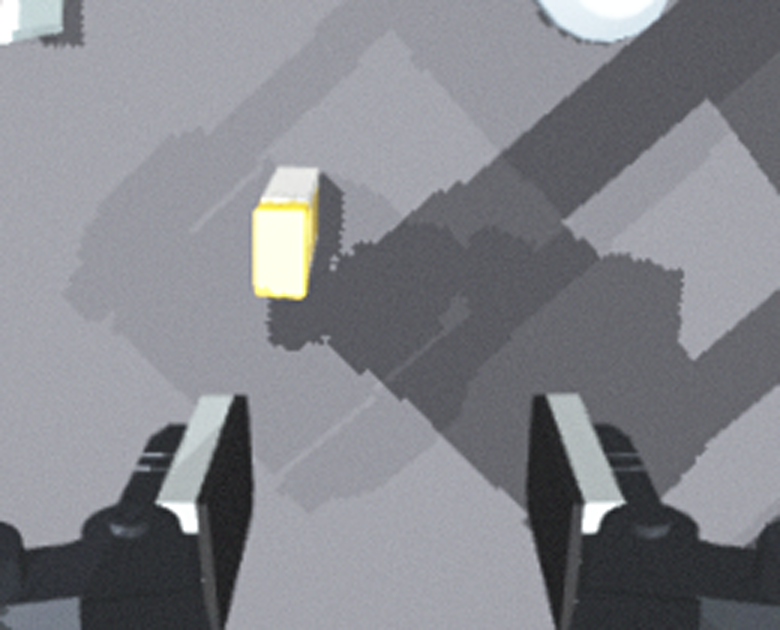

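Crop shows yellow overexposed at (280,250), standing clear on both sides. Widen the colour test for it.

```bash
sed -i "s/(h\[...,1\]>150)/(h[...,1]>(30 if (col=='yellow' and cam=='wrist') else 150))/; s/'yellow':(24,34)/'yellow':(20,38)/" h.py
python3 - <<'E'
from h import *
im=cv2.imread('w17raw.png')[:,:,::-1].copy();c2w('wrist')
T=T_tool();p=pix2w('wrist',243.3,203.3,.058);print(p,rel(T,p),[b for b in blobs('wrist',im,'yellow',.058,60)])
E
```

```text
[0.54766161 0.07770678 0.058     ] [ 0.0915 -0.0276 -0.0077] [(array([246., 200.]), np.int32(282), array([545.4,  77. ]), array([29.1, 16.4]), 46.4)]
```

Request:
arm_command:
  plan:
    - [[0,-0.012,-0.003,1.5,-0.2,-0.9,0.04],[0.005,-0.011,-0.003,0,0,0,0.035],[0.02,0,0,0,0,0,0.032],[0.025,0,0,0,0,0,0.03],[0.02,0,0,0,0,0,0.03],[0.004,0,0,0,0,0,0.03],[0,0,0,0,0,0,0.03]]

```text
t: 23.67
tool_pos: [0.5511, 0.0754, 0.0738]
tool_rot: [-0.633, 1.473, 0.624]
contact_force: [-0.3, 0.0, 0.2]
opening: 0.0304
```

```bash
python3 near.py w18 yellow; python3 st.py 47 .548 .0785;python3 -c "
import cv2,numpy as np
from h import *
c2w('wrist');im=cv2.imread('w18raw.png')[:,:,::-1]
m=((im.min(2)>0)&(im[...,0].astype(int)-im[...,2]>40)&(im[...,0]>235)).astype(np.uint8)
n,l,s,c=cv2.connectedComponentsWithStats(m)
for i in range(1,n):
  if s[i,4]>150: print(s[i],pix2w('wrist',*c[i],.058))
"
```

```text
[0.5511 0.0754 0.0738] yaw 46.13 23.7167 fix [0.01 0.12 0.42]
(array([287., 251.]), np.int32(1117), array([544.2,  74.2]), array([34.2, 12.9]), 46.0) rel [ 0.0158  0.0042 -0.0057] cam from it [-0.045 -0.052]
[0.551  0.0754 0.0741] fix [-0.86  0.12  0.42] t 23.7167 op 0.0301 F [ 0.3  0.5 -0.9] rel [-0.      0.0043  0.0001]
[ 276  229   24   45 1042] [0.54650178 0.07625082 0.058     ]
```

Request:
arm_command:
  plan:
    - [[0,0.003,0,0,0.1,0.4,0.03],[0.008,0.0005,0,0,0,0,0.03],[0.008,0,0,0,0,0,0.03],[0.003,0,0,0,0,0,0.03]]

```text
t: 24.05
tool_pos: [0.5521, 0.0775, 0.0587]
tool_rot: [-0.63, 1.47, 0.625]
contact_force: [0.2, 0.3, -1.2]
opening: 0.0302
```

```bash
python3 near.py w19 yellow; python3 st.py 46 .548 .0785
```

```text
[0.5521 0.0775 0.0587] yaw 46.05 24.1 fix [-0.    0.33  0.31]
(array([287., 260.]), np.int32(1316), array([546.7,  76.7]), array([26.9, 12.9]), 45.7) rel [ 0.0007  0.0034 -0.0043] cam from it [-0.047 -0.053]
[0.5519 0.0775 0.0583] fix [0.05 0.33 0.31] t 24.1 op 0.0301 F [-0.  -0.8 -0.4] rel [-0.      0.0035 -0.0019]
```

Request:
arm_command:
  plan:
    - [[0.003,0.003,-0.002,0,0.4,0.3,0.03],[0.005,0.001,0,0,0,0,0.03],[0.005,0,0,0,0,0,0.03],[0.001,0,0,0,0,0,0.03]]

```text
t: 24.43
tool_pos: [0.5478, 0.0792, 0.0439]
tool_rot: [-0.629, 1.478, 0.628]
contact_force: [-0.4, -0.2, -0.5]
opening: 0.0301
```

```bash
python3 near.py w20 yellow; python3 st.py 46 .548 .0785
```

```text
[0.5478 0.0792 0.0439] yaw 46.07 24.4833 fix [ 0.01 -0.05  0.05]
(array([278., 277.]), np.int32(1518), array([546.8,  76.4]), array([27.3, 13. ]), 46.9) rel [-0.0141 -0.0013 -0.0027] cam from it [-0.05 -0.05]
[0.5477 0.0792 0.0439] fix [ 0.08 -0.05  0.05] t 24.4833 op 0.03 F [-0.1  0.1 -1.5] rel [ 0.     -0.0007 -0.0003]
```

Centred at the right height (0.044). Pinch.

Request:
arm_command:
  plan:
    - [[0,-0.001,0,0,0,0,0.02],[0,0,0,0,0,0,0.008],[0,0,0,0,0,0,0.008],[0,0,0,0,0,0,0.008],[0,0,0,0,0,0,0.008]]
  squeeze: 40

```text
t: 24.9
tool_pos: [0.549, 0.0785, 0.0444]
tool_rot: [-0.63, 1.478, 0.627]
contact_force: [-0.4, 0.4, -0.8]
opening: 0.0113
```

```bash
python3 st.py 46 .548 .0785
```

```text
[0.549  0.0785 0.0444] fix [ 0.08 -0.02  0.08] t 24.9 op 0.0113 F [-0.4  0.4 -0.8] rel [-0.      0.0008 -0.0007]
```

Request:
arm_command:
  plan:
    - [[-0.01,0,0,0,0,0,0.008],[-0.02,0,0,0,0,0,0.008],[-0.03,0,0,0,0,0,0.008],[-0.03,0,0,0,0,0,0.008],[-0.015,-0.007,-0.013,0,0,0,0.008],[0,-0.014,-0.025,0,0,0,0.008],[0,-0.018,-0.031,0,0,0,0.008],[0,-0.018,-0.031,0,0,0,0.008],[0,-0.018,-0.031,0,0,0,0.008],[0,-0.018,-0.031,0,0,0,0.008],[0,-0.018,-0.031,0,0,0,0.008],[0,-0.018,-0.031,0,0,0,0.008],[0,-0.018,-0.031,0,0,0,0.008],[0,-0.018,-0.031,0,0,0,0.008],[0,-0.018,-0.031,0,0,0,0.008],[0,-0.013,-0.022,0,0,0,0.008],[0,-0.006,-0.01,0,0,0,0.008],[0,0,0,0,0,0,0.008]]

```text
t: 26.4
tool_pos: [0.4532, -0.3285, 0.1728]
tool_rot: [-0.641, 1.47, 0.612]
contact_force: [0.1, 0.4, -0.2]
opening: 0.0114
```

Request:
arm_command:
  plan:
    - [[0,0,0,6.3,0,0,0.008],[0,0,0,6.3,0,0,0.008],[0,0,0,6.3,0,0,0.008],[0,0,0,6.3,0,0,0.008],[0,0,0,6.3,0,0,0.008],[0,0,0,6.3,0,0,0.008],[0,0,0,5.5,0,0,0.008],[0,0,0,0,0,0,0.008],[0,0,0,0,0,0,0.008]]

```text
t: 27.15
tool_pos: [0.4574, -0.3165, 0.1757]
tool_rot: [-0.024, 1.554, 0.011]
contact_force: [-0.5, -0.4, -0.4]
opening: 0.0115
```

```bash
python3 st.py 2 .449 -.3225
```

```text
[ 0.4574 -0.3165  0.1757] fix [-0.7   0.94  0.48] t 27.15 op 0.0115 F [-0.5 -0.4 -0.4] rel [-0.0001 -0.0058 -0.0086]
```

Request:
arm_command:
  plan:
    - [[0.01,-0.003,-0.003,-0.7,0.9,0.5,0.008],[0.025,-0.002,-0.003,0,0,0,0.008],[0.03,0,0,0,0,0,0.008],[0.015,0,0,0,0,0,0.008],[0,0,0,0,0,0,0.008],[0,0,0,0,0,0,0.008]]

```text
t: 27.65
tool_pos: [0.453, -0.3201, 0.0929]
tool_rot: [-0.042, 1.571, 0.042]
contact_force: [-0.2, -0.3, -0.3]
opening: 0.0114
```

```bash
python3 st.py 2 .449 -.3225; python3 - <<'E'
from h import *
T,im=look('w21')
HUE['yellow']=(20,38)
[print(c,b) for c in('red','yellow') for b in blobs('wrist',im,c,.036,300) if -370<b[2][1]<-270]
E
```

```text
[ 0.453  -0.3201  0.0929] fix [ 1.07 -0.03 -0.02] t 27.65 op 0.0114 F [-0.2 -0.3 -0.3] rel [ 0.     -0.0021 -0.0041]
red (array([277., 316.]), np.int32(609), array([ 524.8, -318. ]), array([25.4, 21. ]), 2.9)
yellow (array([296.,  31.]), np.int32(6896), array([ 317.6, -318.3]), array([24.8, 68.3]), 4.4)
yellow (array([276., 211.]), np.int32(4721), array([ 439. , -323.9]), array([40.3, 47.6]), 2.8)
yellow (array([280., 276.]), np.int32(1405), array([ 489.6, -319.4]), array([41.6, 18.8]), 3.2)
```

Request:
arm_command:
  plan:
    - [[0.005,-0.002,-0.002,0.8,0.1,0,0.008],[0.01,0,-0.002,0,0.1,0,0.008],[0.01,0,-0.001,0,0.1,0,0.008],[0.008,0,-0.001,0,0.1,0,0.008],[0.004,0,0,0,0,0,0.008],[0,0,0,0,0,0,0.008]]

```text
t: 28.2
tool_pos: [0.4485, -0.3248, 0.0567]
tool_rot: [-0.035, 1.574, 0.027]
contact_force: [0.6, 0.1, -0.2]
opening: 0.0111
```

```bash
python3 st.py 2 .449 -.3225
```

```text
[ 0.4485 -0.3248  0.0567] fix [ 0.28 -0.19  0.28] t 28.2 op 0.0111 F [ 0.6  0.1 -0.2] rel [-0.      0.0023  0.0006]
```

Request:
arm_command:
  plan:
    - [[0.002,0.001,0,0,-0.2,0.3,0.008],[0.002,0,0,0,0,0,0.008],[0.0015,0,0,0,0,0,0.008],[0.001,0,0,0,0,0,0.008]]

```text
t: 28.53
tool_pos: [0.4489, -0.324, 0.0508]
tool_rot: [-0.031, 1.57, 0.032]
contact_force: [-2.4, 3.1, 8.6]
opening: 0.0113
```

Request:
arm_command:
  plan:
    - [[0.001,0,0,0,0,0,0.008]]

```text
t: 28.62
tool_pos: [0.4489, -0.3241, 0.0508]
tool_rot: [-0.031, 1.57, 0.032]
contact_force: [-3.5, 2.6, 7.2]
opening: 0.0112
```

Seated (7 to 9 N). Release, rise and back off high toward +y.

Request:
arm_command:
  plan:
    - [[-0.0003,0,0,0,0,0,0.014],[0,0,0,0,0,0,0.025],[0,0,0,0,0,0,0.035],[0,0,0,0,0,0,0.035],[-0.01,0,0,0,0,0,0.035],[-0.02,0,0,0,0,0,0.035],[-0.03,0,0,0,0,0,0.04],[-0.03,0,0,0,0,0,0.045],[-0.03,0,0,0,0,0,0.045],[-0.03,0.02,0,0,0,0,0.045],[0,0.035,0,0,0,0,0.045],[0,0.035,0,0,0,0,0.045],[0,0.035,0,0,0,0,0.045],[0,0.035,0,0,0,0,0.045],[0,0.035,0,0,0,0,0.045],[0,0.03,0,0,0,0,0.045],[0,0.01,0,0,0,0,0.045],[0,0,0,0,0,0,0.045],[0,0,0,0,0,0,0.045]]

```text
t: 30.2
tool_pos: [0.4406, -0.0821, 0.2217]
tool_rot: [-0.034, 1.554, 0.024]
contact_force: [-0.2, -0.4, 0.0]
opening: 0.0449
```

```bash
python3 - <<'E'
from h import *
print(ctrl.get_obs()['t'],T_tool()[:3,3])
t=get_image('top');s=get_image('scene')
A=cv2.resize(t[140:260,400:490],None,fx=4,fy=4,interpolation=3)
B=cv2.resize(s[210:330,70:165],None,fx=4,fy=4,interpolation=3)
C=cv2.resize(t[140:260,60:350],(780,120*780//290))[:120]
im=np.zeros((600,780,3),np.uint8);im[:480,:360]=A[:480,:360];im[:480,380:760]=B
im[480:,:]=cv2.resize(t[130:260,60:350],(268,120))[:, :0].sum() if 0 else 0
im[480:,:268]=cv2.resize(t[130:260,60:350],(268,120));im[480:,300:780]=cv2.resize(s[130:280,200:480],(480,120))
save('fin.png',im)
E
```

```text
30.2 [ 0.44060634 -0.08206577  0.22166816]
```

The viewer's limit is reached, so I'll check by numbers.

```bash
python3 - <<'E'
from h import *
np.set_printoptions(precision=3,suppress=True)
for cam in('top','scene'):
    get_image(cam)
    for n in ['filter_red','filter_yellow','filter_green','filter_blue','blank_mount','glass_cell']:
        for k,f in(('org',mark_of),('vis',search_frame)):
            print(cam,n,k,[(round(d['conf'],2),w(cam,d['at'])) for d in f(cam,n)[:2]])
# upright test: metal/top seen above each pocket; predicted top face pixels in the scene camera
s=get_image('scene')
for c,p in dict(red=(.502,-.322),yellow=(.449,-.324),green=(.552,-.322),blue=(.600,-.318)).items():
    for z in(.063,.06,.04): u,v=w2pix('scene',[*p,z]);print(c,z,round(u),round(v),s[int(round(v)),int(round(u))],end=' | ')
    print()
E
```

```text
top filter_red org [(0.57, array([ 0.506, -0.321,  0.004]))]
top filter_red vis [(0.64, array([ 0.508, -0.318,  0.049]))]
top filter_yellow org [(0.67, array([ 0.444, -0.324,  0.002]))]
top filter_yellow vis [(0.63, array([ 0.447, -0.32 ,  0.047]))]
top filter_green org [(0.61, array([ 0.551, -0.322,  0.007]))]
top filter_green vis [(0.44, array([ 0.551, -0.314,  0.049]))]
top filter_blue org [(0.56, array([ 0.506, -0.321,  0.005])), (0.5, array([ 0.599, -0.319,  0.004]))]
top filter_blue vis [(0.45, array([ 0.594, -0.315,  0.054]))]
top blank_mount org [(0.46, array([0.497, 0.35 , 0.095]))]
top blank_mount vis [(0.72, array([ 0.494, -0.322,  0.028])), (0.7, array([0.495, 0.345, 0.152]))]
top glass_cell org [(0.43, array([ 0.566, -0.027,  0.   ]))]
top glass_cell vis []
scene filter_red org [(0.62, array([ 0.503, -0.322,  0.007]))]
scene filter_red vis [(0.72, array([ 0.509, -0.321,  0.057])), (0.66, array([ 0.438, -0.317,  0.026]))]
scene filter_yellow org [(0.75, array([ 0.447, -0.322,  0.006]))]
scene filter_yellow vis [(0.62, array([ 0.456, -0.319,  0.053]))]
scene filter_green o
[... 207 characters left out ...]
004]))]
scene filter_blue vis [(0.5, array([ 0.609, -0.313,  0.045]))]
scene blank_mount org [(0.54, array([0.499, 0.353, 0.1  ]))]
scene blank_mount vis [(0.66, array([0.502, 0.344, 0.15 ]))]
scene glass_cell org [(0.76, array([ 0.56 , -0.026, -0.004]))]
scene glass_cell vis []
red 0.063 121 246 [247  46  25] | red 0.06 122 247 [249  51  35] | red 0.04 125 253 [138 102  98] | 
yellow 0.063 119 227 [247 247  10] | yellow 0.06 120 228 [249 248   9] | yellow 0.04 122 234 [161 153 130] | 
green 0.063 122 266 [ 34 230  77] | green 0.06 123 267 [ 38 227  76] | green 0.04 126 273 [101 125 101] | 
blue 0.063 125 287 [ 50 112 247] | blue 0.06 126 287 [ 53 111 248] | blue 0.04 129 293 [113 120 159] |
```

All four stand upright: each shows its coloured top over a metal body at the expected heights in both cameras. The blank and the glass cell are where they were.

```bash
python3 -c "
from station import finish_job
print(finish_job())"
```

```text
the job is handed in; nothing more can be done
None
```

All four reference filters are back in the storage case, each standing in the pocket of its own colour. I placed blue first, then green, red and yellow. The yellow one went in the small pocket of the case, not in either of the two larger yellow trays. The job was handed in at about 31 s on the robot's clock.

- **Placing:** each filter touched down with under 9 N and was then released. The largest contact force I read at any point was 8.6 N.
- **Last checks:** in both fixed cameras the networks put each filter's base within about 6 mm of its place in the pocket. At the predicted pixels in the scene camera each shows its coloured top over a grey metal body, so all four are upright. The blank mount and glass cell measure within about 5 mm of their first positions.
- **Disagreements:** the networks also gave a few stray reports, such as a second "blue" and a second "green" over the red pocket. The colour checks contradict these, so I took them as false.
- **Not seen by eye:** the final picture could not be viewed because the 16-picture limit was reached. The last check therefore rests on numbers only.

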